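Bring a straightedge up against two stop screws

TASK

Pick up the straightedge from the bench and lay it flat on the ruling board, in front of the two stop screws. Then slide it over the board until the same long edge bears gently on the tips of both screws at once, and let go so that it stays lying there, touching both. Do not push the screws hard, they lose their setting, and leave the glassware round the board where it stands.

Things in the scene. Friction and masses are not known exactly. Their poses are not given: they have to be found in the camera images.
- straightedge: steel-grey straightedge 240 (its y) x 40 (x) x 8 mm thick, about 0.3 kg, fine scale marks on one side; mid-top a black grip block 24 (x) x 40 (y) x 36 mm high (its top 44 mm above the underside). Origin: centre of underside. Long edges at x = +0.020 and -0.020, both straight; either may bear on the screws. Starts on the bench right of the board, pointing roughly away from the robot
- board: grey ruling board fixed on the bench, 170 mm (x) x 280 mm (y), top 12 mm above the bench, with a white plate let in flush (nothing to catch on). Origin: centre of the underside on the bench; x points away from the robot, towards the two stops at its far edge. Its place and yaw vary
- stop_left: stop block 22 x 30 x 24 mm on the board's far edge, left end, fixed at [0.072, 0.090, 0.012] of the board. Origin: centre of underside, axes as the board's. Its level steel screw (along x, axis 5 mm over the board's top) ends towards the robot in a round tip, 5 mm radius. Its setting is NOT reported: tip front at block x from -0.021 to -0.035, each stop its own. Never push it above 15 N
- stop_right: stop block 22 x 30 x 24 mm on the board's far edge, right end, fixed at [0.072, -0.090, 0.012] of the board. Origin: centre of underside, axes as the board's. Its level steel screw (along x, axis 5 mm over the board's top) ends towards the robot in a round tip, 5 mm radius. Its setting is NOT reported: tip front at block x from -0.021 to -0.035, each stop its own. Never push it above 15 N
- weighing_bottle: glass weighing bottle with lid, 41 mm wide, 52 mm high; leave it. Origin: centre of the underside
- dropper_bottle: brown dropper bottle, 38 mm wide, 108 mm high; leave it. Origin: centre of the underside
- petri_dish: petri dish, 61 mm wide, 13 mm high; leave it. Origin: centre of the underside

How it is judged:
By the outcome, as a careful person would: the job done as asked, in the order asked, and still so for the second after the job is handed in, with the robot touching nothing.
It also fails if it takes over 67 s, if anything falls off the work surface, if the arm or the gripper's body presses on something with over 40 N, if the wrist force passes 120 N, or if a joint passes its speed limit or range.

ROBOT

A 6-joint arm with a two-finger parallel gripper is mounted at the origin on a cart in front of the work surface, level with it; the furniture and walls round the work are solid. World frame = base frame: x ahead of the robot, y to its left, z up, the work surface at z = 0. Lengths are in m, angles in degrees, forces in N, time in s.
With the tool pointing down it reaches from about 0.3 to 0.75 m from the base axis. Payload 8.5 kg.
Tool frame: the origin (TCP) lies midway between the tips of the shut fingers; the grasp point (between the pads) lies 19 mm behind it (env.grip_depth is the distance from the TCP to the grasp point, in m); y points along the fingers, x is the direction in which the jaws open and shut, and the axes are right-handed (so a half turn about y gives the same grasp; the last joint's range is limited). The gripper opens to 85 mm and grips with 20 to 120 N. Pads are 22 mm wide; open, the fingers measure 114 mm over their backs; the gripper's body (76 mm by 85 mm) begins 54 mm behind the grasp point. The pads swing forward as they close: fully open they stand 13 mm farther back than shut.
Start: joints at [-80.919, 21.807, 74.336, -0, 83.858, -12.336], TCP at [0.201, -0.512, 0.231] pointing down, gripper open.
Joint ranges: [-178.18, 178.18], [-50.72, 133.34], [12.68, 142.11], [-81.47, 261.47], [9.98, 163.14], [-165.26, 165.26]. Speed limits (degrees/s): [136.94, 136.94, 180, 180, 180, 180].

INTERFACE

Orientations are given as a 3x3 rotation matrix whose columns are the frame's x, y, z axes.
In Python, from rig import env gives the robot as it stands.
- The arm moves only by the shell command python3 -m inch 'ROWS' [FORCE]. ROWS is JSON, a list that holds one entry, the list of rows, each a list of 7 numbers: the gripper command: -1 is shut, 1 is fully open, values between are in proportion, then the shift along the world's x, y, z in cm, then the turn, a rotation vector about the world's x, y, z in degrees. In form: [[[grip, dx, dy, dz, rx, ry, rz], ...]]. A call has 1 to 20 rows; each row is the pose to reach, as a shift and turn from the pose commanded when the call began; what a row does not reach only later rows make up. A row lasts 1/8 s, in which the tool goes at most 62.5 mm and 10.7 degrees, less where a joint would pass 70% of its speed; a pose out of reach is approached as far as the arm can. A call with a gripper value outside its range is refused whole. The fingers move at their own pace and stop on an object; FORCE is the grip in N (left out, the last holds). Time passes only in rows, so rows that repeat a pose let the fingers close. It gives the time, the measured TCP pose, the force and the opening at its end, in the units of the state.
- env.observe(): the state, without advancing time (a new reading comes with each control period).
- env.get_image(name): name is "scene" or "top" or "wrist"; returns a dict with "frame" (384x512x3 uint8, red, green, blue), "mtx" (3x3 intrinsics, pixels), "rvec" (rotation vector, rad) and "tvec" (3), from world to camera coordinates, as OpenCV has them. Camera axes: x right, y down, z forward; pixel columns grow to the right and rows downward; lengths in m; the calibration is good to about 2 mm. The wrist camera is an equidistant fisheye: a pixel r from the principal point sees the ray r / f radians off the axis. A picture is of the moment at which its call begins. There is no depth.
- env.close_job(): hands the job in, once; it reports no verdict.
The state is a dict: "time_s": time; "q": joint angles; "qvel": joint speeds; "joint_efforts": joint torques, N m; "position": TCP position; "tool_rot": TCP orientation; "ft_force": force on the tool from outside, world axes, zero at the start; "wrist_torque": the same for the moment, N m; "grip_width": finger opening in m.
Only numpy, scipy, OpenCV 4.12 (cv2) and the standard library are available. Lean on these libraries where they do the work, as an engineer would, in place of code of your own. Each camera call takes 0.05 s, during which the arm holds its last target.

## Working session

There is one attempt and no reset: what is moved stays moved. The work goes in short steps, Python scripts to look and compute and a shell command to move; the robot and the scene stay as the last step left them, time stands still between calls to the robot, and variables do not carry over. Pictures are saved under pics/ and viewed, and the job is handed in when it is done.

```bash
ls; mkdir -p pics; python3 - <<'E'
from rig import env
import cv2
print(env.observe())
for n in ["scene","top","wrist"]:
    d=env.get_image(n); cv2.imwrite(f"pics/{n}0.png",d["frame"][:,:,::-1]); print(n,d["mtx"].tolist(),d["rvec"],d["tvec"])
E
```

```text
pics
{'time_s': 0.0, 'q': array([-8.09167471e+01,  2.18398700e+01,  7.43848189e+01,  9.85411167e-04,
        8.38561326e+01, -1.23359510e+01]), 'qvel': array([-0.04464863, -0.02029159, -0.07380904,  0.00087448, -0.02676484,
       -0.09620294]), 'joint_efforts': array([-1.11669575e-03, -4.48457050e+01, -2.31281537e+01, -2.41410162e-04,
        4.74306406e-03,  3.25937822e-05]), 'position': array([ 0.20080823, -0.5117247 ,  0.23072188]), 'tool_rot': array([[ 3.65186961e-01, -2.05805299e-04,  9.30934176e-01],
       [-9.30933185e-01,  1.39561130e-03,  3.65186881e-01],
       [-1.37437965e-03, -9.99999005e-01,  3.18068067e-04]]), 'ft_force': array([-0.87486559, -0.07486845, -0.01680193]), 'wrist_torque': array([-0.01616667,  0.03677597,  0.00669311]), 'grip_width': 0.08569279949565707}
scene [[452.9370842557239, 0.0, 252.0827438630263], [0.0, 452.9370842557239, 193.35404184775422], [0.0, 0.0, 1.0]] [ 1.33213794 -2.2304492   0.87710629] [0.38633065 0.34394621 1.04800653]
top [[457.17347123590423, 0.0, 250.54920012977786], [0.0, 457.17347123590423, 192.61400599611756], [0.0, 0.0, 1.0]] [ 2.11199717 -2.16955816  0.19833137] [0.14036202 0.56782293 1.1334947 ]
wrist [[297.3186396354542, 0.0, 255.53115432699067], [0.0, 297.3186396354542, 197.04648902805425], [0.0, 0.0, 1.0]] [-2.38443258  1.62629081  0.24545479] [-0.54966339 -0.03787743  0.37935762]
```

View pics/scene0.png

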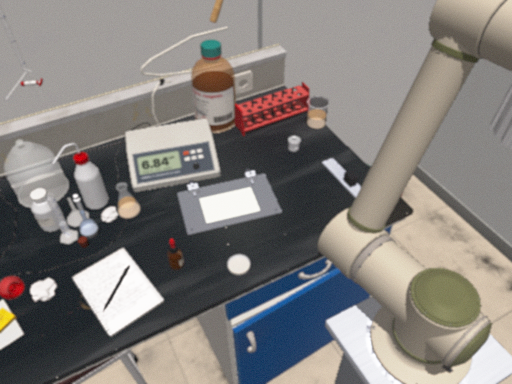

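View pics/top0.png

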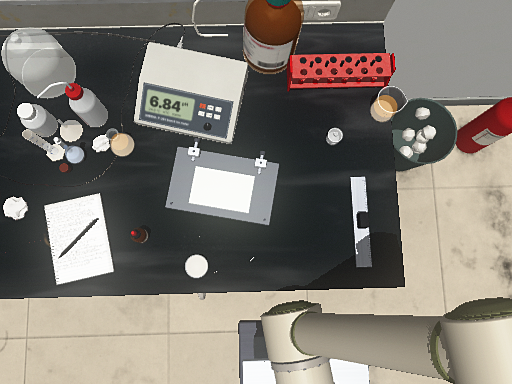

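View pics/wrist0.png

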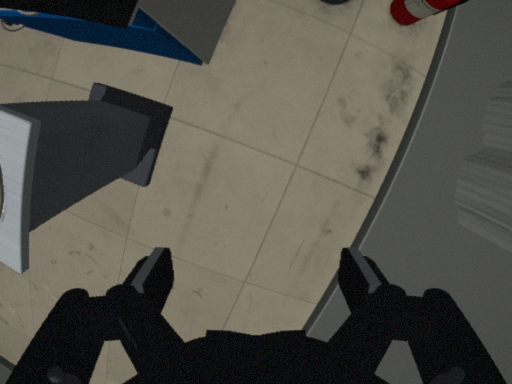

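The top view shows the board around (222,185) with stops at (194,151) and (261,160). The straightedge is at (361,222), the petri dish at (196,266), the dropper bottle at (139,234) and the weighing bottle at (335,136). I'll enlarge these areas.

```bash
python3 - <<'E'
import cv2
im=cv2.imread("pics/top0.png")
cv2.imwrite("pics/t_board.png",cv2.resize(im[135:235,155:290],None,fx=5.9,fy=5.9,interpolation=cv2.INTER_CUBIC))
cv2.imwrite("pics/t_se.png",cv2.resize(im[170:275,330:390],None,fx=5.7,fy=5.7,interpolation=cv2.INTER_CUBIC))
E
```

```text
(no output)
```

View pics/t_board.png

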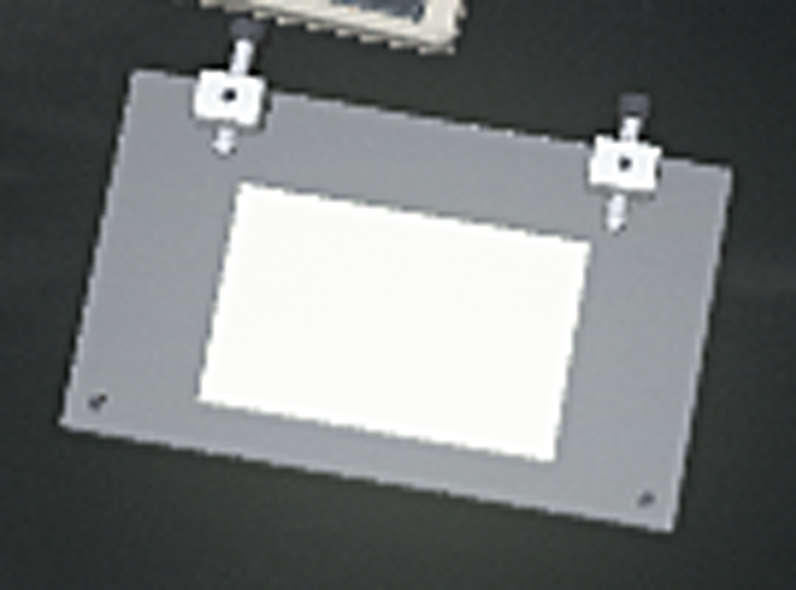

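View pics/t_se.png

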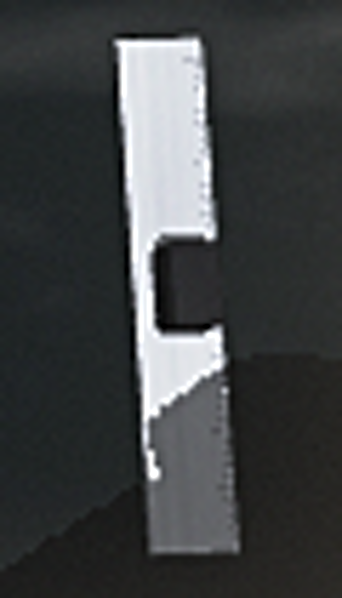

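```bash
cat > h.py <<'E'
import numpy as np, cv2
from rig import env
def ray(d,uv,z,fish=False):
    K=np.array(d["mtx"]);R,_=cv2.Rodrigues(np.array(d["rvec"]));t=np.array(d["tvec"]).ravel()
    C=-R.T@t; out=[]
    for p in np.atleast_2d(uv):
        a=(np.array(p)-K[:2,2])/K[0,0]
        if fish:
            r=np.hypot(*a); v=np.array([a[0]/r*np.sin(r),a[1]/r*np.sin(r),np.cos(r)])
        else: v=np.array([*a,1.])
        w=R.T@v; out.append(C+w*(z-C[2])/w[2])
    return np.array(out)
def proj(d,P,fish=False):
    K=np.array(d["mtx"]);R,_=cv2.Rodrigues(np.array(d["rvec"]));t=np.array(d["tvec"]).ravel()
    c=np.atleast_2d(P)@R.T+t
    if fish:
        s=np.hypot(c[:,0],c[:,1]); th=np.arctan2(s,c[:,2]); return K[:2,2]+K[0,0]*c[:,:2]*(th/s)[:,None]
    return K[:2,2]+K[0,0]*c[:,:2]/c[:,2:]
def crop(uv,f,off): return (np.array(uv)+.5)/f-.5+np.array(off)
def fitrect(P,L):  # rigid 2D fit of local L to P
    a=L.mean(0);b=P.mean(0);H=(L-a).T@(P-b);th=np.arctan2(H[0,1]-H[1,0],H[0,0]+H[1,1])
    R=np.array([[np.cos(th),-np.sin(th)],[np.sin(th),np.cos(th)]]);o=b-R@a
    return o,np.degrees(th),P-(L@R.T+o)
E
python3 - <<'E'
from h import *
np.set_printoptions(precision=4,suppress=True)
d=env.get_image("top")
B=ray(d,crop([(135,70),(733,172),(672,530),(62,427)],5.9,(155,135)),.012)[:,:2]
L=np.array([(.085,.14),(.085,-.14),(-.085,-.14),(-.085,.14)])
o,th,r=fitrect(B,L);print("board",o,th);print(r)
T=ray(d,crop([(223,155),(614,232)],5.9,(155,135)),.017)[:,:2]
R=np.array([[np.cos(np.radians(th)),-np.sin(np.radians(th))],[np.sin(np.radians(th)),np.cos(np.radians(th))]])
print("tips world",T,"board",(T-o)@R, "blockx",((T-o)@R)[:,0]-.072)
S=ray(d,crop([(117,38),(201,38),(240,552),(150,552)],5.7,(330,170)),.008)[:,:2]
L=np.array([(.02,.12),(-.02,.12),(-.02,-.12),(.02,-.12)])
# local y away from robot: x left? y=+X world -> x = -Y world ; left side is x=-0.02
L=np.array([(-.02,.12),(.02,.12),(.02,-.12),(-.02,-.12)])
o2,th2,r2=fitrect(S,L);print("se",o2,th2);print(r2)
G=ray(d,crop([(157,238),(218,238),(225,328),(157,328)],5.7,(330,170)),.044)[:,:2];print("grip top",G,G.mean(0))
print("petri",ray(d,(196,265.5),.013),"dropper",ray(d,[(135,233),(140,236)],.1),ray(d,(142,236),.0),"wb",ray(d,(335,138),.02))
E
```

```text
board [0.5997 0.1987] -11.305190474339641
[[-0.0018 -0.0012]
 [-0.0015  0.0014]
 [ 0.0024  0.0016]
 [ 0.0009 -0.0017]]
tips world [[0.6666 0.2776]
 [0.6265 0.1014]] board [[ 0.0501  0.0905]
 [ 0.0453 -0.0901]] blockx [-0.0219 -0.0267]
se [ 0.4953 -0.1651] -89.96370927654903
[[ 0.0005  0.    ]
 [-0.0005  0.0002]
 [-0.0006 -0.0007]
 [ 0.0006  0.0005]]
grip top [[ 0.5159 -0.1485]
 [ 0.5151 -0.1762]
 [ 0.4743 -0.1764]
 [ 0.4751 -0.1457]] [ 0.4951 -0.1617]
petri [[0.3899 0.2706 0.013 ]] dropper [[0.4705 0.4083 0.1   ]
 [0.4629 0.3962 0.1   ]] [[0.4708 0.4134 0.    ]] wb [[ 0.7199 -0.108   0.02  ]]
```

```bash
python3 -m inch '[[[1,10,12,-3,0,0,-7],[1,20,24,-6,0,0,-14],[1,29.4,34.8,-9,0,0,-21.4],[1,29.4,34.8,-9,0,0,-21.4],[1,29.4,34.8,-9,0,0,-21.4],[1,29.4,34.8,-9,0,0,-21.4],[1,29.4,34.8,-9,0,0,-21.4],[1,29.4,34.8,-9,0,0,-21.4],[1,29.4,34.8,-9,0,0,-21.4],[1,29.4,34.8,-9,0,0,-21.4],[1,29.4,34.8,-9,0,0,-21.4]]]'; python3 - <<'E'
from h import *
d=env.get_image("wrist"); cv2.imwrite("pics/w1.png",d["frame"][:,:,::-1])
print(env.observe()["tool_rot"])
E
```

```text
time_s: 1.58
position: [0.4944, -0.165, 0.1416]
tool_rot: [[-0.001, 0.0, 1.0], [-1.0, -0.0, -0.001], [0.0, -1.0, 0.0]]
ft_force: [0.4, 0.3, -0.5]
grip_width: 0.0854
[[-1.29213626e-03  2.86485337e-04  9.99999124e-01]
 [-9.99999134e-01 -2.49456836e-04 -1.29206481e-03]
 [ 2.49086460e-04 -9.99999928e-01  2.86807421e-04]]
```

View pics/w1.png

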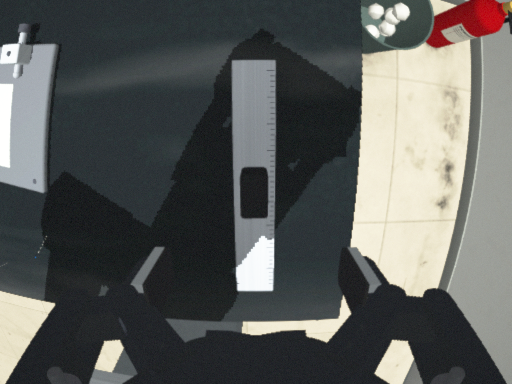

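The wrist view shows the straightedge between the jaws, with corners at about (232,60), (276,60), (274,291) and (236,291). The block top runs from (241,167) to (268,219). I'll turn these into positions.

```bash
python3 - <<'E'
from h import *
np.set_printoptions(precision=4,suppress=True)
d=env.get_image("wrist")
S=ray(d,[(232,60),(276,60),(274,291),(236,291)],.008,True)[:,:2]
o,th,r=fitrect(S,np.array([(-.02,.12),(.02,.12),(.02,-.12),(-.02,-.12)]));print(S,o,th,r)
print(ray(d,[(241,167),(268,167),(268,219),(241,219)],.044,True).mean(0))
E
```

```text
[[ 0.6151 -0.144 ]
 [ 0.6149 -0.184 ]
 [ 0.3748 -0.1856]
 [ 0.3749 -0.1431]] [ 0.4949 -0.1642] -89.90699521275192 [[ 0.0002  0.    ]
 [-0.      0.    ]
 [-0.0002 -0.0013]
 [-0.      0.0012]]
[ 0.4987 -0.1643  0.044 ]
```

```bash
python3 -m inch '[[[1,0,0.1,-4,0,0,0],[1,0,0.1,-8,0,0,0],[1,0,0.1,-11,0,0,0],[1,0,0.1,-12.7,0,0,0],[1,0,0.1,-12.7,0,0,0],[-1,0,0.1,-12.7,0,0,0],[-1,0,0.1,-12.7,0,0,0],[-1,0,0.1,-12.7,0,0,0],[-1,0,0.1,-12.7,0,0,0],[-1,0,0.1,-12.7,0,0,0],[-1,0,0.1,-12.7,0,0,0],[-1,0,0.1,-12.7,0,0,0],[-1,0,0.1,-12.7,0,0,0]]]' 50
```

```text
time_s: 3.3
position: [0.495, -0.1632, 0.0149]
tool_rot: [[0.0, 0.001, 1.0], [-1.0, -0.001, 0.0], [0.001, -1.0, 0.001]]
ft_force: [-0.9, -0.2, 6.1]
grip_width: 0.0237
```

```bash
python3 -m inch '[[[-1,0,0,1,0,0,0],[-1,0,0,4,0,0,0],[-1,0,0,8,0,0,0],[-1,0,0,12,0,0,0],[-1,1.5,4.5,12,0,0,10],[-1,3,9,12,0,0,20],[-1,4.5,13.5,12,0,0,30],[-1,6,18,12,0,0,40],[-1,7.5,22.5,12,0,0,50],[-1,9,27,12,0,0,59],[-1,10.5,31.5,12,0,0,68],[-1,12,36,12,0,0,77.2],[-1,12,36,12,0,0,77.2],[-1,12,36,12,0,0,77.2],[-1,12,36,12,0,0,77.2]]]'; python3 - <<'E'
from h import *
for n in ["wrist","top"]:
    d=env.get_image(n); f=d["frame"][:,:,::-1]
    if n=="top": f=cv2.resize(f[120:250,130:310],None,fx=4.4,fy=4.4,interpolation=cv2.INTER_CUBIC)
    cv2.imwrite(f"pics/{n}2.png",f)
E
```

```text
time_s: 5.18
position: [0.6146, 0.1959, 0.1344]
tool_rot: [[0.975, -0.001, 0.223], [-0.223, -0.0, 0.975], [-0.0, -1.0, -0.0]]
ft_force: [0.7, -0.1, -3.4]
grip_width: 0.0231
```

View pics/wrist2.png

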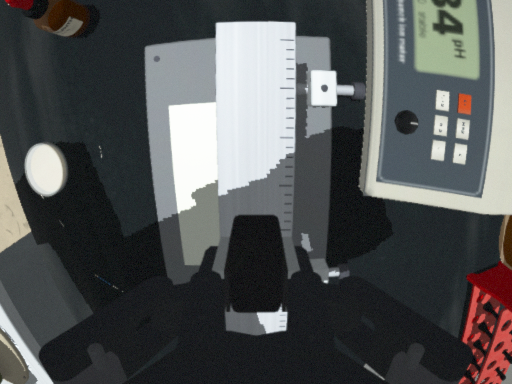

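View pics/top2.png

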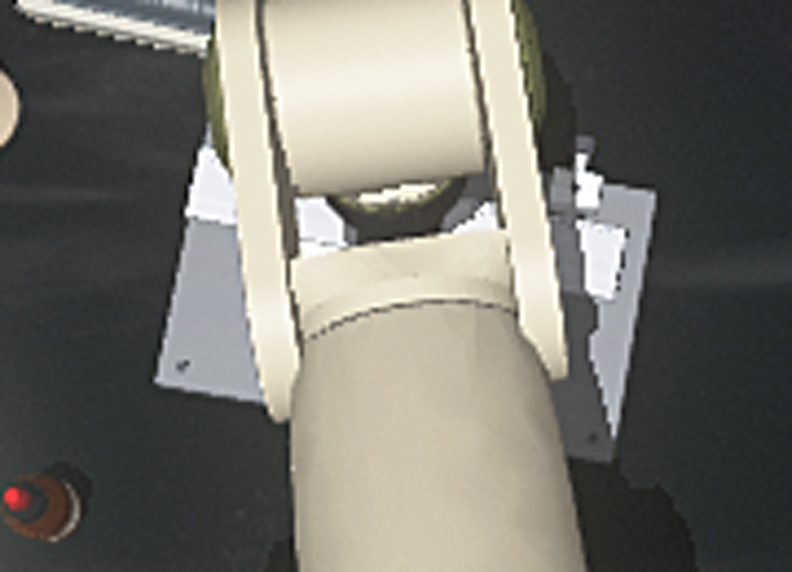

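```bash
python3 - <<'E'
from h import *
np.set_printoptions(precision=4,suppress=True)
d=env.get_image("wrist")
f=d["frame"][:,:,::-1]
cv2.imwrite("pics/w2c.png",np.hstack([cv2.resize(f[50:130,270:370],None,fx=4,fy=4,interpolation=cv2.INTER_CUBIC),cv2.resize(f[220:300,270:370],None,fx=4,fy=4,interpolation=cv2.INTER_CUBIC)]))
print(ray(d,[(216,22),(296,22)],.1275,True))
# expected
c=np.array([.6146,.1959]);y=np.array([.223,.975]);x=np.array([.975,-.223])
print([c+.12*y-.02*x, c+.12*y+.02*x])
print(proj(d,[[.6666,.2776,.017],[.6265,.1014,.017]],True))
E
```

```text
[[0.6225 0.3172 0.1275]
 [0.6613 0.3083 0.1275]]
[array([0.6219, 0.3174]), array([0.6609, 0.3084])]
[[292.9912  90.2509]
 [287.222  275.8616]]
```

View pics/w2c.png

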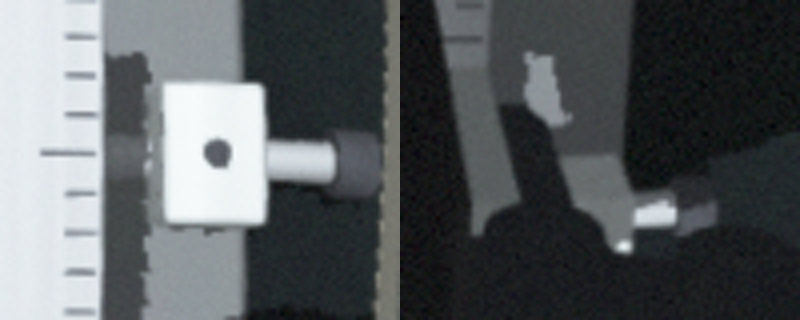

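```bash
python3 - <<'E'
from h import *
np.set_printoptions(precision=4,suppress=True)
d=env.get_image("wrist")
o=np.array([.5997,.1987]);a=np.radians(-11.305);R=np.array([[np.cos(a),-np.sin(a)],[np.sin(a),np.cos(a)]])
# block corners & board right edge corners
B=crop([(163,83),(268,83),(266,228),(162,222)],4,(270,50))
print((ray(d,B,.036,True)[:,:2]-o)@R)
print((ray(d,[(145.5,44.5),(330.5,37.5)],.012,True)[:,:2]-o)@R)
E
```

```text
[[0.0622 0.1061]
 [0.0842 0.1069]
 [0.0833 0.0766]
 [0.0615 0.0774]]
[[-0.0812  0.1423]
 [ 0.0861  0.1408]]
```

```bash
python3 -m inch '[[[-1,0,0,-4,0,0,0],[-1,0,0,-8,0,0,0],[-1,0,0,-9.6,0,0,0],[-1,0,0,-10.2,0,0,0],[-1,0,0,-10.4,0,0,0],[-1,0,0,-10.5,0,0,0],[-1,0,0,-10.5,0,0,0],[-1,0,0,-10.5,0,0,0]]]'; python3 -m inch '[[[-1,0,0,-0.1,0,0,0],[-1,0,0,-0.1,0,0,0],[-1,0,0,-0.1,0,0,0]]]'
```

```text
time_s: 6.38
position: [0.615, 0.197, 0.0298]
tool_rot: [[0.975, 0.001, 0.221], [-0.221, 0.0, 0.975], [0.001, -1.0, 0.0]]
ft_force: [-0.9, 0.1, -2.6]
grip_width: 0.0231
time_s: 6.75
position: [0.6148, 0.197, 0.0283]
tool_rot: [[0.975, -0.0, 0.221], [-0.221, -0.0, 0.975], [-0.0, -1.0, -0.0]]
ft_force: [-0.0, -0.2, -3.3]
grip_width: 0.0234
```

```bash
python3 -m inch '[[[-1,0,0,-0.1,0,0,0],[-1,0,0,-0.1,0,0,0],[-1,0,0,-0.1,0,0,0]]]';python3 -m inch '[[[-1,0,0,-0.05,0,0,0],[-1,0,0,-0.05,0,0,0],[-1,0,0,-0.05,0,0,0]]]'
```

```text
time_s: 7.12
position: [0.6148, 0.197, 0.0273]
tool_rot: [[0.975, 0.0, 0.221], [-0.221, 0.0, 0.975], [0.0, -1.0, 0.0]]
ft_force: [0.3, -0.5, -3.1]
grip_width: 0.0229
time_s: 7.5
position: [0.6149, 0.197, 0.027]
tool_rot: [[0.975, 0.0, 0.221], [-0.221, 0.0, 0.975], [0.0, -1.0, 0.0]]
ft_force: [-1.5, -0.8, -1.7]
grip_width: 0.0234
```

```bash
python3 -m inch '[[[-1,0,0,-0.05,0,0,0],[-1,0,0,-0.05,0,0,0],[-1,0,0,-0.05,0,0,0]]]'
```

```text
time_s: 7.88
position: [0.6149, 0.197, 0.0269]
tool_rot: [[0.975, 0.001, 0.221], [-0.221, 0.0, 0.975], [0.001, -1.0, 0.0]]
ft_force: [-2.6, -1.5, 5.5]
grip_width: 0.0234
```

```bash
python3 -m inch '[[[-0.6,0,0,0,0,0,0],[-0.35,0,0,0,0,0,0],[-0.2,0,0,0,0,0,0],[-0.2,0,0,0,0,0,0],[-0.2,0,0,0,0,0,0],[-0.2,0,0,0,0,0,0]]]'; python3 - <<'E'
from h import *
for n in ["wrist","scene"]:
    d=env.get_image(n); f=d["frame"][:,:,::-1]
    if n=="scene": f=cv2.resize(f[140:270,140:320],None,fx=4.4,fy=4.4,interpolation=cv2.INTER_CUBIC)
    cv2.imwrite(f"pics/{n}3.png",f)
E
```

```text
time_s: 8.62
position: [0.6148, 0.197, 0.0263]
tool_rot: [[0.975, -0.0, 0.221], [-0.221, -0.0, 0.975], [-0.0, -1.0, -0.0]]
ft_force: [-0.0, 0.4, -0.0]
grip_width: 0.034
```

View pics/wrist3.png

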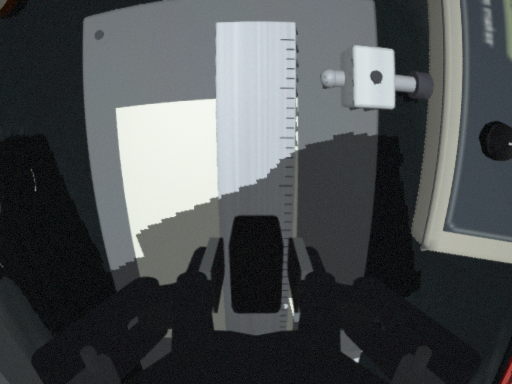

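View pics/scene3.png

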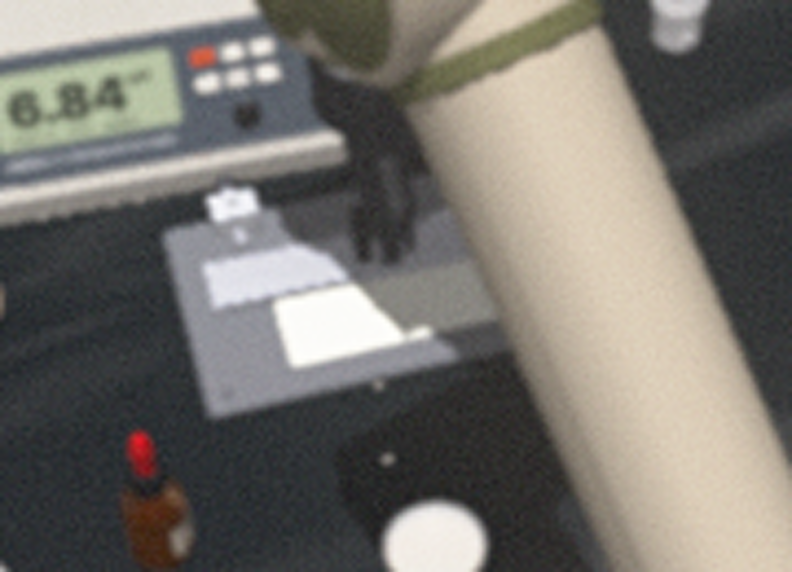

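```bash
python3 - <<'E'
from h import *
np.set_printoptions(precision=4,suppress=True)
d=env.get_image("wrist")
n=np.array([.975,-.221])
t=ray(d,(320.5,78),.017,True)[0,:2];e=ray(d,[(297.5,78),(296,24),(215.5,24)],.020,True)[:,:2]
o=np.array([.5997,.1987]);a=np.radians(-11.305);R=np.array([[np.cos(a),-np.sin(a)],[np.sin(a),np.cos(a)]])
print(t,e,(t-e[0])@n,((t-o)@R))
p=env.observe()["position"][:2]; print("edge normal rel tcp",(e-p)@n,"tip",(t-p)@n)
E
```

```text
[0.6673 0.2786] [[0.6552 0.2804]
 [0.6608 0.3081]
 [0.622  0.317 ]] 0.0122535233046689 [0.0506 0.0916]
edge normal rel tcp [ 0.0209  0.0203 -0.0196] tip 0.03313490562588159
```

```bash
python3 -m inch '[[[-0.2,0,0,-0.15,0,0,0],[-0.2,0,0,-0.3,0,0,0],[-0.2,0.2,-0.04,-0.3,0,0,0],[-0.2,0.4,-0.09,-0.3,0,0,0],[-0.2,0.5,-0.11,-0.3,0,0,0],[-0.2,0.6,-0.13,-0.3,0,0,0],[-0.2,0.7,-0.16,-0.3,0,0,0],[-0.2,0.8,-0.18,-0.3,0,0,0],[-0.2,0.9,-0.2,-0.3,0,0,0],[-0.2,1.0,-0.22,-0.3,0,0,0],[-0.2,1.1,-0.25,-0.3,0,0,0],[-0.2,1.2,-0.27,-0.3,0,0,0],[-0.2,1.2,-0.27,-0.3,0,0,0],[-0.2,1.2,-0.27,-0.3,0,0,0]]]'; python3 - <<'E'
from h import *
d=env.get_image("wrist"); cv2.imwrite("pics/w4.png",d["frame"][:,:,::-1])
E
```

```text
time_s: 10.52
position: [0.627, 0.1943, 0.0234]
tool_rot: [[0.975, 0.0, 0.221], [-0.221, -0.0, 0.975], [0.0, -1.0, 0.0]]
ft_force: [-3.3, 0.7, 2.9]
grip_width: 0.0346
```

View pics/w4.png

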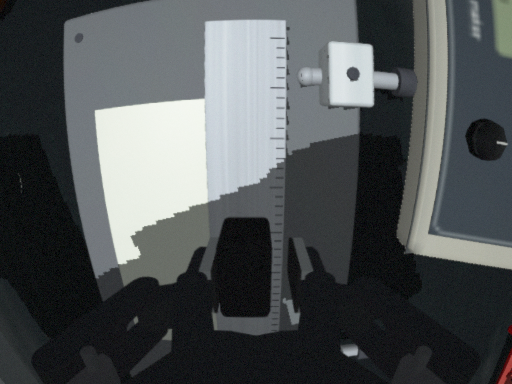

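```bash
python3 -m inch '[[[-0.2,0.05,-0.01,0,0,0,0],[-0.2,0.1,-0.02,0,0,0,0],[-0.2,0.15,-0.03,0,0,0,0],[-0.2,0.2,-0.045,0,0,0,0],[-0.2,0.25,-0.055,0,0,0,0],[-0.2,0.3,-0.07,0,0,0,0]]]';  python3 -m inch '[[[-0.2,0.03,-0.007,0,0,0,0],[-0.2,0.06,-0.014,0,0,0,0]]]';python3 - <<'E'
from h import *
d=env.get_image("wrist"); cv2.imwrite("pics/w5.png",d["frame"][:,:,::-1])
E
```

```text
time_s: 11.32
position: [0.6298, 0.1936, 0.0233]
tool_rot: [[0.975, -0.0, 0.221], [-0.221, 0.0, 0.975], [-0.0, -1.0, 0.0]]
ft_force: [-5.4, 1.1, 4.0]
grip_width: 0.0344
time_s: 11.58
position: [0.6304, 0.1935, 0.0233]
tool_rot: [[0.975, -0.0, 0.221], [-0.221, 0.0, 0.975], [-0.0, -1.0, 0.0]]
ft_force: [-4.9, 1.2, 3.7]
grip_width: 0.0343
```

View pics/w5.png

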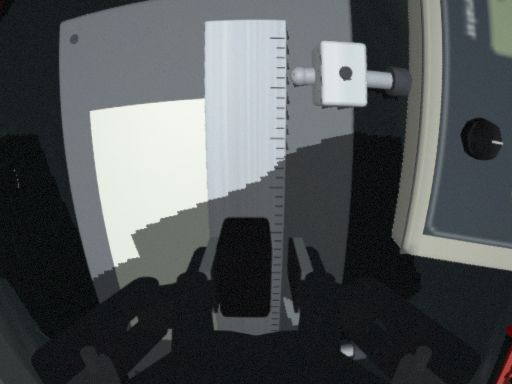

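```bash
python3 -m inch '[[[-0.2,-0.1,0.022,0,0,0,0],[-0.2,-0.15,0.033,0.1,0,0,0],[-0.2,-0.15,0.033,0.2,0,0,0],[-0.2,-0.15,0.033,0.2,0,0,0],[-0.2,-0.15,0.033,0.2,0,0,0]]]';  python3 -m inch '[[[-0.2,0.1,-0.022,0,0,0,0],[-0.2,0.15,-0.033,0,0,0,0],[-0.2,0.18,-0.04,0,0,0,0]]]'
```

```text
time_s: 12.25
position: [0.629, 0.1938, 0.0253]
tool_rot: [[0.975, 0.0, 0.221], [-0.221, 0.0, 0.975], [0.0, -1.0, 0.0]]
ft_force: [-0.8, 1.2, -0.0]
grip_width: 0.0341
time_s: 12.62
position: [0.6304, 0.1935, 0.0253]
tool_rot: [[0.975, -0.001, 0.221], [-0.221, 0.0, 0.975], [-0.001, -1.0, -0.0]]
ft_force: [-1.9, 0.7, 2.0]
grip_width: 0.0344
```

```bash
for i in 1; do python3 -m inch '[[[-0.2,0.03,-0.007,0,0,0,0],[-0.2,0.06,-0.014,0,0,0,0],[-0.2,0.09,-0.02,0,0,0,0]]]'|egrep 'pos|ft|rot'; done; python3 -m inch '[[[-0.2,0.03,-0.007,0,0,0,0],[-0.2,0.06,-0.014,0,0,0,0]]]'|egrep 'pos|ft';python3 - <<'E'
from h import *
d=env.get_image("wrist"); f=d["frame"][:,:,::-1];cv2.imwrite("pics/w6.png",cv2.resize(f[10:160,190:390],None,fx=4,fy=4,interpolation=cv2.INTER_CUBIC))
E
```

```text
position: [0.6315, 0.1933, 0.0253]
tool_rot: [[0.975, -0.0, 0.221], [-0.221, 0.0, 0.975], [-0.0, -1.0, -0.0]]
ft_force: [-4.1, 0.9, 2.7]
position: [0.6322, 0.1931, 0.0253]
ft_force: [-3.6, 2.3, 3.3]
```

View pics/w6.png

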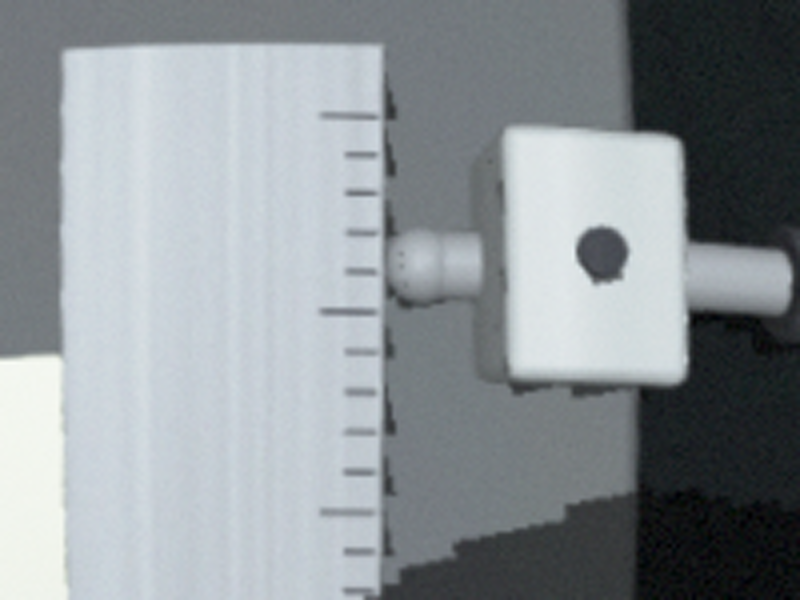

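```bash
for i in 1; do python3 -m inch '[[[-0.2,0.02,-0.005,0,0,0,0],[-0.2,0.04,-0.009,0,0,0,0]]]'|egrep 'pos|ft'; done; python3 -m inch '[[[-0.2,0.02,-0.005,0,0,0,0],[-0.2,0.04,-0.009,0,0,0,0]]]'|egrep 'pos|ft';python3 - <<'E'
from h import *
d=env.get_image("wrist"); f=d["frame"][:,:,::-1];cv2.imwrite("pics/w7.png",cv2.resize(f[10:160,190:390],None,fx=4,fy=4,interpolation=cv2.INTER_CUBIC));cv2.imwrite("pics/w7f.png",f)
E
```

```text
position: [0.6323, 0.193, 0.0253]
ft_force: [-5.6, 1.2, 4.0]
position: [0.6324, 0.1931, 0.0253]
ft_force: [-7.2, 0.3, 4.6]
```

View pics/w7.png

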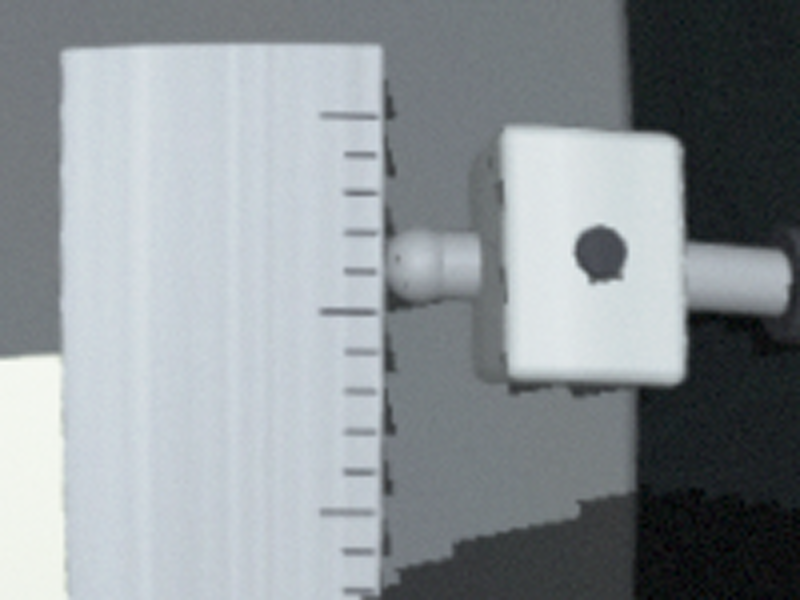

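View pics/w7f.png

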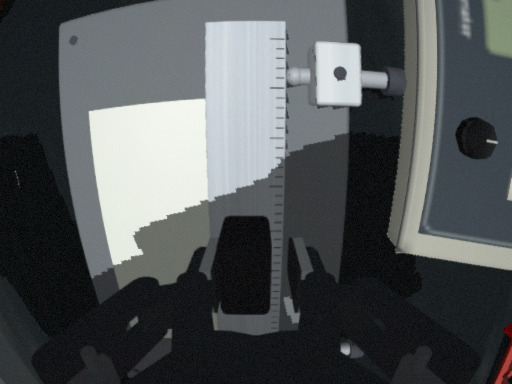

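```bash
python3 - <<'E'
from h import *
d=env.get_image("top"); f=d["frame"][:,:,::-1];cv2.imwrite("pics/t7.png",cv2.resize(f[130:210,180:290],None,fx=7,fy=7,interpolation=cv2.INTER_CUBIC))
print(env.observe()["ft_force"])
E
```

```text
[-6.51126057  1.31205003  4.8129264 ]
```

View pics/t7.png

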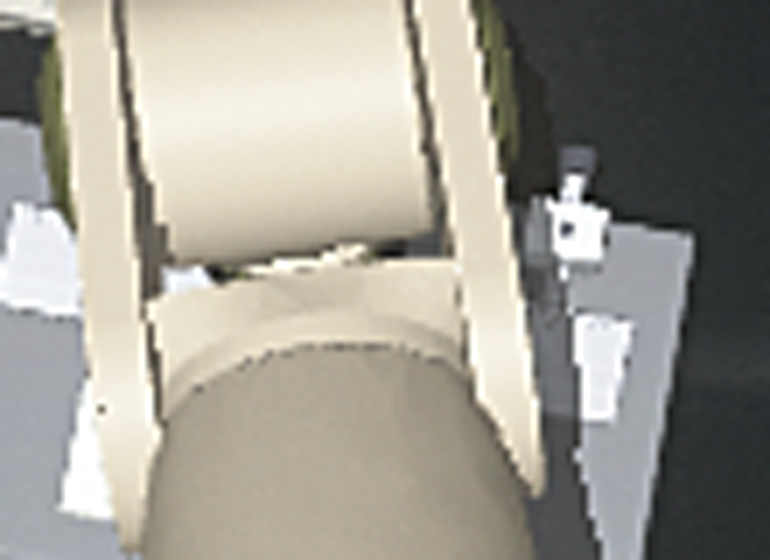

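```bash
python3 -m inch '[[[-0.2,-0.2,0.044,0,0,0,0],[-0.2,-0.5,0.11,0,0,0,0],[-0.2,-0.5,0.11,0,0,0,0],[-0.2,-0.5,0.11,0,0,0,0],[-0.2,-0.5,0.11,2,0,0,0],[-0.2,-0.5,0.11,5,0,0,0],[-0.2,-2,0.5,8,0,0,0],[-0.2,-5,1.1,10,0,0,0],[-0.2,-8,1.8,13,0,0,0],[-0.2,-10,2.2,15,0,0,0],[-0.2,-10,2.2,15,0,0,0],[-0.2,-10,2.2,15,0,0,0]]]'; python3 - <<'E'
from h import *
d=env.get_image("wrist"); f=d["frame"][:,:,::-1];cv2.imwrite("pics/w8.png",f)
E
```

```text
time_s: 15.4
position: [0.5335, 0.2146, 0.1745]
tool_rot: [[0.975, -0.001, 0.222], [-0.222, -0.0, 0.975], [-0.001, -1.0, -0.0]]
ft_force: [0.6, 0.5, -0.1]
grip_width: 0.034
```

View pics/w8.png

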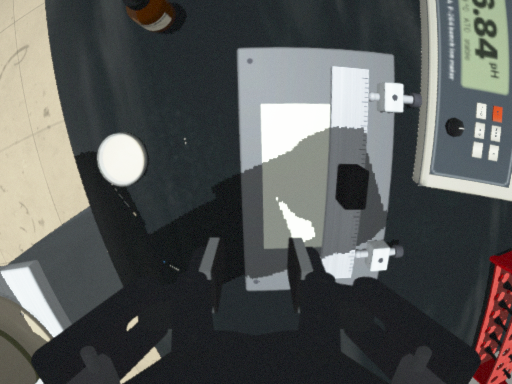

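```bash
python3 - <<'E'
from h import *
f=cv2.imread("pics/w8.png")
a=cv2.resize(f[75:125,345:410],None,fx=6,fy=6,interpolation=cv2.INTER_CUBIC);b=cv2.resize(f[235:285,345:410],None,fx=6,fy=6,interpolation=cv2.INTER_CUBIC)
cv2.imwrite("pics/w8c.png",np.hstack([a,b]))
E
```

```text
(no output)
```

View pics/w8c.png

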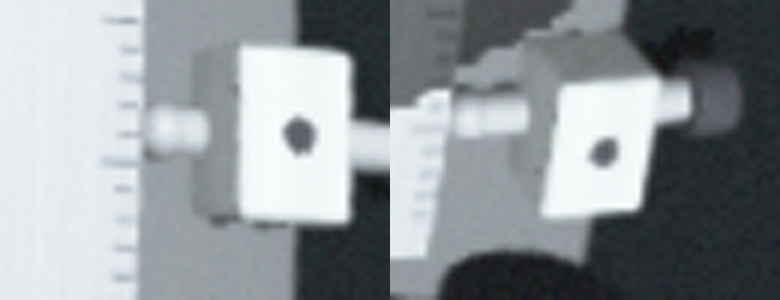

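```bash
python3 - <<'E'
from h import *
d=env.get_image("wrist");R,_=cv2.Rodrigues(d["rvec"]);C=-R.T@d["tvec"].ravel();o=env.observe();print(C,o["position"],o["tool_rot"].T@(C-o["position"]),R[2])
E
```

```text
[0.5505081  0.28722106 0.31642474] [0.53345778 0.21449416 0.17409762] [ 0.00028557 -0.14238334  0.07459108] [-0.067112   -0.28603683 -0.95586553]
```

```bash
python3 -m inch '[[[-0.2,3,-6,0,0,0,0],[-0.2,6,-12,0,0,0,0],[-0.2,9,-18.4,0,0,0,0],[-0.2,9,-18.4,-5,0,0,0],[-0.2,9,-18.4,-9.5,0,0,0],[-0.2,9,-18.4,-9.5,0,0,0],[-0.2,9,-18.4,-9.5,0,0,0]]]'; python3 - <<'E'
from h import *
d=env.get_image("wrist"); f=d["frame"][:,:,::-1];cv2.imwrite("pics/w9.png",f)
E
```

```text
time_s: 16.38
position: [0.624, 0.0308, 0.0817]
tool_rot: [[0.975, 0.002, 0.221], [-0.221, -0.0, 0.975], [0.002, -1.0, 0.0]]
ft_force: [0.0, -0.2, 0.2]
grip_width: 0.034
```

View pics/w9.png

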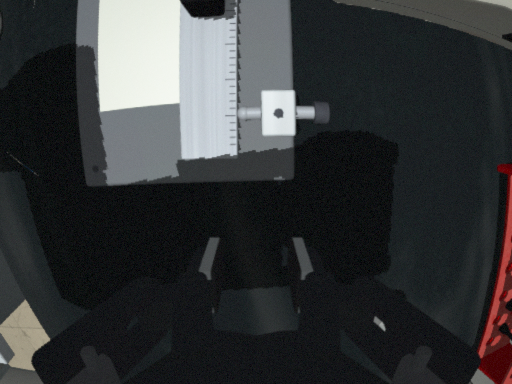

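```bash
python3 - <<'E'
from h import *
f=cv2.imread("pics/w9.png")
cv2.imwrite("pics/w9c.png",cv2.resize(f[90:140,215:300],None,fx=9,fy=9,interpolation=cv2.INTER_CUBIC))
E
```

```text
(no output)
```

View pics/w9c.png

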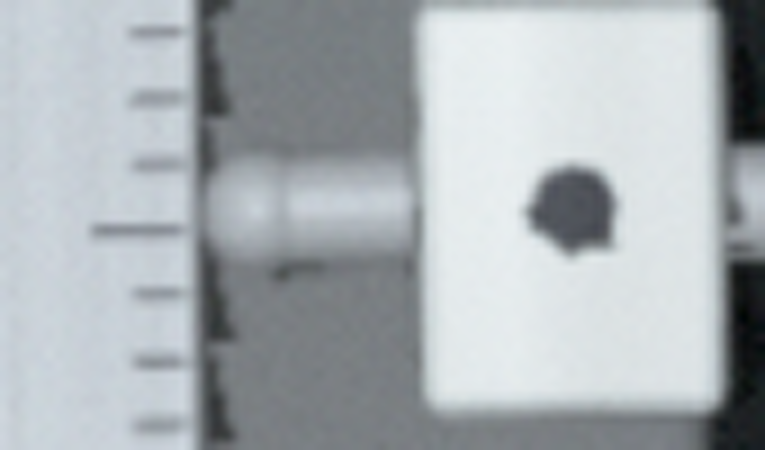

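```bash
python3 -m inch '[[[-0.2,0,0,3,0,0,0],[-0.2,1,5,4,0,0,0],[-0.2,2,10,4,0,0,0],[-0.2,3,15,4,0,0,0],[-0.2,3.6,17.2,3,0,0,0],[-0.2,3.6,17.2,1,0,0,0],[-0.2,3.6,17.2,1,0,0,0],[-0.2,3.6,17.2,1,0,0,0]]]'; python3 - <<'E'
from h import *
d=env.get_image("wrist"); f=d["frame"][:,:,::-1];cv2.imwrite("pics/w10.png",f)
p=proj(d,[[.6666,.2776,.017]],True)[0].astype(int);print(p)
x,y=p
cv2.imwrite("pics/w10c.png",cv2.resize(f[max(0,y-25):y+25,x-30:x+55],None,fx=9,fy=9,interpolation=cv2.INTER_CUBIC))
E
```

```text
time_s: 17.42
position: [0.6596, 0.2023, 0.0916]
tool_rot: [[0.975, 0.002, 0.222], [-0.222, 0.0, 0.975], [0.002, -1.0, 0.0]]
ft_force: [1.3, 0.1, 0.7]
grip_width: 0.0341
[241 108]
```

View pics/w10c.png

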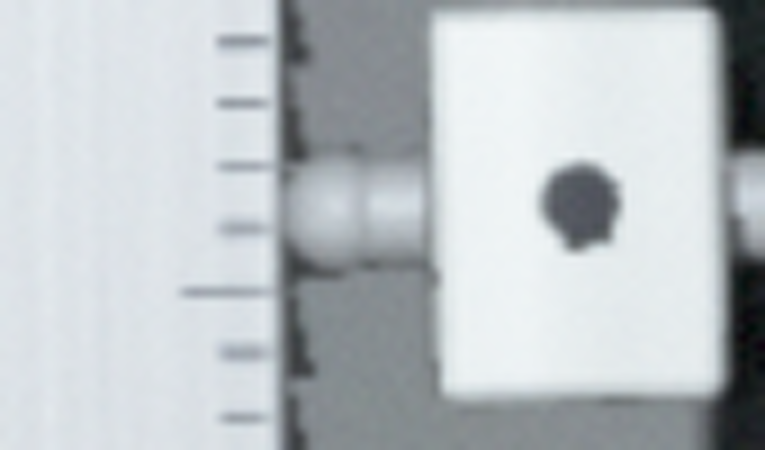

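```bash
python3 -m inch '[[[-0.2,-4,0.1,0,0,0,0],[-1,-8.1,0.3,0,0,0,0],[-1,-8.1,0.3,0,0,0,0],[-1,-8.1,0.3,0,0,0,0],[-1,-8.1,0.3,-3,0,0,0],[-1,-8.1,0.3,-6,0,0,0],[-1,-8.1,0.3,-7.3,0,0,0],[-1,-8.1,0.3,-7.5,0,0,0],[-1,-8.1,0.3,-7.5,0,0,0],[-1,-8.1,0.3,-7.5,0,0,0]]]' 20; python3 - <<'E'
from h import *
d=env.get_image("wrist"); f=d["frame"][:,:,::-1];cv2.imwrite("pics/w11.png",f)
E
```

```text
time_s: 18.73
position: [0.5786, 0.206, 0.0163]
tool_rot: [[0.975, 0.002, 0.221], [-0.221, 0.0, 0.975], [0.002, -1.0, 0.001]]
ft_force: [-0.2, -0.6, -0.0]
grip_width: 0.0001
```

View pics/w11.png

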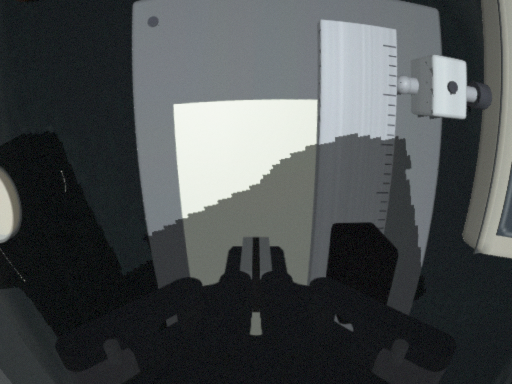

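```bash
python3 -m inch '[[[-1,-1,0.2,0,0,0,0],[-1,-1.5,0.3,0,0,0,10],[-1,-1.5,0.3,0,0,0,20],[-1,-1.5,0.3,0,0,0,30],[-1,-1.5,0.3,0,0,0,40],[-1,-1.5,0.3,0,0,0,50],[-1,-1.5,0.3,0,0,0,60],[-1,-1.5,0.3,0,0,0,70],[-1,-1.5,0.3,0,0,0,80],[-1,-1.5,0.3,0,0,0,90],[-1,-0.5,0.11,0,0,0,90],[-1,0.5,-0.11,0,0,0,90],[-1,1.2,-0.27,0,0,0,90],[-1,1.2,-0.27,0,0,0,90],[-1,1.2,-0.27,0,0,0,90]]]'; python3 - <<'E'
from h import *
d=env.get_image("wrist"); f=d["frame"][:,:,::-1];cv2.imwrite("pics/w12.png",f)
print(env.observe()["ft_force"])
E
```

```text
time_s: 20.65
position: [0.5898, 0.2032, 0.0152]
tool_rot: [[0.222, -0.0, -0.975], [0.975, -0.0, 0.222], [-0.0, -1.0, 0.0]]
ft_force: [-0.6, -0.1, -0.5]
grip_width: -0.0
[-0.0657243  -0.17972113  0.54522882]
```

View pics/w12.png

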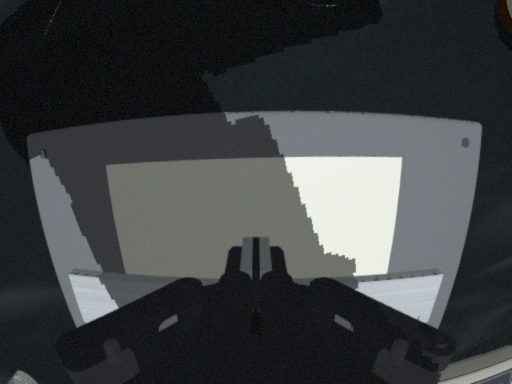

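```bash
python3 -m inch '[[[-1,0.2,-0.045,0,0,0,0],[-1,0.4,-0.09,0,0,0,0],[-1,0.5,-0.11,0,0,0,0],[-1,0.5,-0.11,0,0,0,0]]]'|egrep 'pos|ft'; python3 -m inch '[[[-1,0.05,-0.011,0,0,0,0],[-1,0.1,-0.022,0,0,0,0],[-1,0.1,-0.022,0,0,0,0]]]'|egrep 'pos|ft'
```

```text
position: [0.5951, 0.2021, 0.0153]
ft_force: [0.4, 0.8, 0.4]
position: [0.5961, 0.2019, 0.0153]
ft_force: [-0.9, -0.5, -0.2]
```

```bash
python3 -m inch '[[[-1,0.04,-0.009,0,0,0,0],[-1,0.08,-0.018,0,0,0,0],[-1,0.08,-0.018,0,0,0,0]]]'|egrep 'pos|ft'
```

```text
position: [0.5968, 0.2017, 0.0153]
ft_force: [-0.1, -0.2, -0.8]
```

```bash
python3 -m inch '[[[-1,0.03,-0.007,0,0,0,0],[-1,0.06,-0.013,0,0,0,0],[-1,0.06,-0.013,0,0,0,0]]]'|egrep 'pos|ft'
```

```text
position: [0.5973, 0.2016, 0.0153]
ft_force: [-0.7, -0.5, 0.9]
```

```bash
python3 -m inch '[[[-1,0.03,-0.007,0,0,0,0],[-1,0.05,-0.011,0,0,0,0],[-1,0.05,-0.011,0,0,0,0]]]'|egrep 'pos|ft'
```

```text
position: [0.5974, 0.2015, 0.0152]
ft_force: [-4.9, 1.8, 2.8]
```

```bash
python3 -m inch '[[[-1,0.02,-0.004,0,0,0,0],[-1,0.02,-0.004,0,0,0,0],[-1,0.02,-0.004,0,0,0,0]]]'|egrep 'pos|ft'; python3 - <<'E'
from h import *
print(env.observe()["ft_force"],env.observe()["position"], env.observe()["wrist_torque"])
E
```

```text
position: [0.5974, 0.2015, 0.0153]
ft_force: [-5.6, 1.1, 2.5]
[-5.62453721  1.05548307  2.52319993] [0.59737611 0.20153744 0.01525718] [ 0.17781906  0.98175    -0.00370791]
```

```bash
python3 -m inch '[[[-1,-0.3,0.07,0,0,0,0],[-1,-0.6,0.13,0,0,0,0],[-1,-1.1,-2.2,0,0,0,0],[-1,-1.7,-4.74,0,0,0,0],[-1,-1.7,-4.74,0,0,0,0],[-1,-1.5,-4.78,0,0,0,0],[-1,-1.3,-4.83,0,0,0,0],[-1,-1.26,-4.84,0,0,0,0],[-1,-1.22,-4.85,0,0,0,0],[-1,-1.22,-4.85,0,0,0,0]]]'|egrep 'pos|ft'
```

```text
position: [0.5859, 0.153, 0.0153]
ft_force: [0.3, -0.5, 0.5]
```

```bash
python3 -m inch '[[[-1,0.03,-0.007,0,0,0,0],[-1,0.04,-0.009,0,0,0,0],[-1,0.04,-0.009,0,0,0,0]]]'|egrep 'pos|ft'
```

```text
position: [0.5862, 0.1529, 0.0153]
ft_force: [0.8, 0.2, 0.8]
```

```bash
python3 -m inch '[[[-1,0.03,-0.007,0,0,0,0],[-1,0.04,-0.009,0,0,0,0],[-1,0.04,-0.009,0,0,0,0]]]'|egrep 'pos|ft'
```

```text
position: [0.5863, 0.1528, 0.0153]
ft_force: [-4.0, 1.8, 1.5]
```

```bash
python3 -m inch '[[[-1,0.02,-0.004,0,0,0,0],[-1,0.03,-0.007,0,0,0,0],[-1,0.03,-0.007,0,0,0,0]]]'|egrep 'pos|ft'
```

```text
position: [0.5864, 0.1528, 0.0152]
ft_force: [-5.7, 0.6, 3.1]
```

```bash
python3 -m inch '[[[-1,-0.3,0.07,0,0,0,0],[-1,-0.6,0.13,0,0,0,0],[-1,0.5,5,0,0,0,0],[-1,1.62,9.88,0,0,0,0],[-1,1.62,9.88,0,0,0,0],[-1,1.82,9.84,0,0,0,0],[-1,2.0,9.8,0,0,0,0],[-1,2.08,9.78,0,0,0,0],[-1,2.1,9.775,0,0,0,0],[-1,2.1,9.775,0,0,0,0]]]'|egrep 'pos|ft'
```

```text
position: [0.6081, 0.2502, 0.0153]
ft_force: [-0.3, -0.1, 0.3]
```

```bash
python3 -m inch '[[[-1,0.02,-0.004,0,0,0,0],[-1,0.04,-0.009,0,0,0,0],[-1,0.04,-0.009,0,0,0,0]]]'|egrep 'pos|ft'
```

```text
position: [0.6083, 0.2503, 0.0153]
ft_force: [-1.1, -0.4, 0.3]
```

```bash
python3 -m inch '[[[-1,0.02,-0.004,0,0,0,0],[-1,0.04,-0.009,0,0,0,0],[-1,0.04,-0.009,0,0,0,0]]]'|egrep 'pos|ft'
```

```text
position: [0.6084, 0.2503, 0.0153]
ft_force: [-3.2, 0.5, 1.8]
```

```bash
python3 -m inch '[[[-1,0.02,-0.004,0,0,0,0],[-1,0.02,-0.004,0,0,0,0],[-1,0.02,-0.004,0,0,0,0]]]'|egrep 'pos|ft'
```

```text
position: [0.6085, 0.2503, 0.0153]
ft_force: [-5.2, 1.3, 3.2]
```

```bash
python3 -m inch '[[[-1,-0.1,0.02,0,0,0,0],[-1,-0.5,0.11,0,0,0,0],[-1,-1.5,0.33,0,0,0,0],[-1,-2.5,0.5,0,0,0,0],[-1,-2.5,0.5,4,0,0,0],[-1,-4,-1,9,0,0,0],[-1,-7,-4,13,0,0,-10],[-1,-7,-9,15,0,0,-20],[-1,-7,-15,15,0,0,-30],[-1,-7,-21,15,0,0,-40],[-1,-7,-27,15,0,0,-50],[-1,-7,-33,15,0,0,-60],[-1,-7,-38,15,0,0,-70],[-1,-7,-38,15,0,0,-70]]]'; python3 - <<'E'
from h import *
d=env.get_image("top"); f=d["frame"][:,:,::-1];cv2.imwrite("pics/t13.png",f);cv2.imwrite("pics/t13c.png",cv2.resize(f[135:235,155:290],None,fx=5.9,fy=5.9,interpolation=cv2.INTER_CUBIC))
d=env.get_image("scene"); f=d["frame"][:,:,::-1];cv2.imwrite("pics/s13.png",cv2.resize(f[140:270,140:320],None,fx=4.4,fy=4.4,interpolation=cv2.INTER_CUBIC))
E
```

```text
time_s: 29.58
position: [0.5385, -0.1326, 0.1651]
tool_rot: [[0.993, 0.0, -0.12], [0.12, -0.001, 0.993], [0.0, -1.0, -0.001]]
ft_force: [-0.2, 1.4, 0.9]
grip_width: 0.0
```

View pics/t13.png

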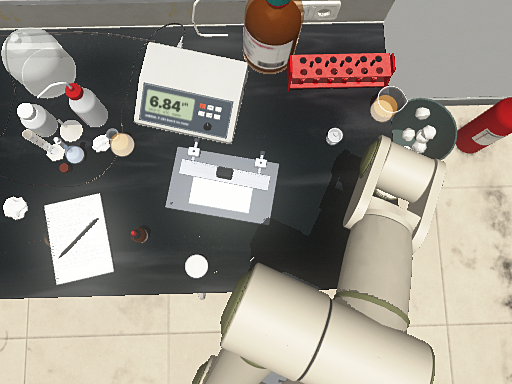

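View pics/t13c.png

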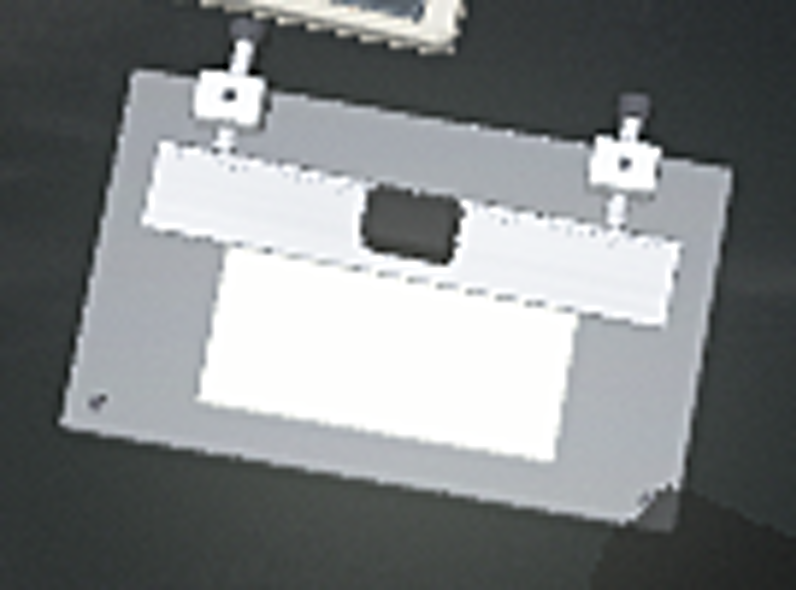

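View pics/s13.png

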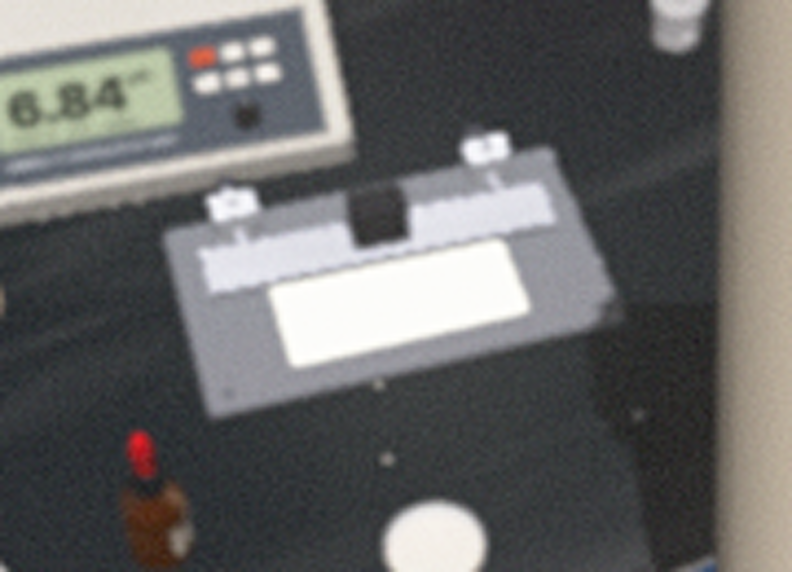

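The straightedge lies flat with its front edge at both tips, at about (225,152) and (616,230) in the enlarged top view. The glassware hasn't moved and the arm is clear, so I'm handing in.

```bash
python3 -c "
from rig import env
print(env.close_job())"
```

```text
the job is handed in; nothing more can be done
None
```

The straightedge is lying flat on the board with its scale-marked long edge against both screw tips. I handed the job in at about 30 s with the arm clear.

- **What I did:** I gripped the straightedge by its block, laid it about 12 mm short of the screws and let go. I slid it forward with the open jaw, then pushed on its rear edge with the shut fingers, first at the centre and then 50 mm to the right and left.
- **Contact:** each of those last three pushes stopped against something firm within about 0.1 mm of the same line. That fits both screws being touched.
- **Force:** the pushing force I read at the wrist after each move never went above about 7.2 N, against the 15 N limit per screw.
- **Final pictures:** the top and scene views show the edge at both tips and the weighing bottle, dropper bottle and petri dish where they started.
- **Less certain:**
  - An oblique view midway seemed to show a gap of about 1 mm at the right tip. A closer view put it under about 0.5 mm, and the later pushes found it firm. The cameras cannot show a gap smaller than that.
  - While pushing I also read a 2–5 N upward force on the fingers. I put it down to rubbing and did not confirm it.

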